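Press a glued rosette onto its plinth block and hold the press

ROBOT

A 7-joint arm with a two-finger parallel gripper is mounted at the origin on the work surface. World frame = base frame: x ahead of the robot, y to its left, z up, the work surface at z = 0. Lengths are in mm, angles in rad, forces in N, time in s.
With the tool pointing down it reaches from about 375 to 925 mm from the base axis. Payload 3.1 kg.
Tool frame: the origin (TCP) lies on the centre line of the jaws, within the pads' length; the fingertips stand 25 mm ahead of it and the grasp point (between the pads) lies 6 mm ahead of it; z points along the fingers, y is the line along which they close (so a half turn about z gives the same grasp; the last joint's range is limited). The gripper opens to 85 mm and grips with 20 to 120 N. Pads are 22 mm wide; open, the fingers measure 114 mm over their backs; the gripper's body (76 mm by 85 mm) begins 54 mm behind the grasp point. The pads swing forward as they close: fully open they stand 13 mm farther back than shut.
Start: joints at [-1.401, 0.383, 0.044, 1.598, -0.018, 1.161, -0.05], TCP at [171.974, 626.84, 220.969] pointing down, gripper open.
Joint ranges: [-2.61, 2.61], [-0.41, 2.15], [-1.48, 1.57], [0, 2.5], [-1.57, 4.71], [0.05, 1.97], [-2.85, 2.85]. Speed limits (rad/s): [2.79, 2.79, 3.14, 3.14, 3.14, 3.14, 3.14].

INTERFACE

Orientations are given as [roll, pitch, yaw] about the fixed x, y, z axes, in that order (R = Rz(yaw) Ry(pitch) Rx(roll)).
In Python, from cell import arm, cams gives the robot as it stands. The module is installed in compiled form; this text tells all that it offers.
- The arm moves only by the shell command python3 -m crank 'ROWS' [OPENING] [FORCE]. ROWS is JSON, one flat list of numbers, 4 for each row, row after row: the shift along the tool's x, y, z in mm, then the turn about the tool's z in degrees. In form: [x, y, z, turn, x, y, z, turn, ...]. A call has exactly 8 rows; each row shifts and turns the commanded pose from where the row before left it, along the tool's axes as they then stand; what a row does not reach is not made up. A row lasts 1/12 s, in which the tool goes at most 41.7 mm and 7.16 degrees, less where a joint would pass 70% of its speed; a pose out of reach is approached as far as the arm can. A call with a gripper value outside its range is refused whole. OPENING is the closure, from -1 (fully open) to 1 (shut), so that 0 is half open, set as the call begins (- or left out, the last holds). The fingers move at their own pace and stop on an object; FORCE is the grip in N (left out, the last holds). Time passes only in rows, so rows that do not move let the fingers close, or fill a call up. It gives the time, the measured TCP pose, the force, the opening and the grip force at its end, in the units of the state.
- arm.read_state(): the state, without advancing time (a new reading comes with each control period).
- cams.get_image(name): name is "side" or "top"; returns a dict with "frame" (384x512x3 uint8, red, green, blue), "K" (3x3 intrinsics, pixels), "R" (3x3) and "t" (3): a world point X has camera coordinates R X + t. Camera axes: x right, y down, z forward; pixel columns grow to the right and rows downward; lengths in mm; the calibration is good to about 2 mm. A picture is of the moment at which its call begins. There is no depth.
- arm.sign_off(): hands the job in; it is judged then, once.
Trained networks look in a picture, given as the dict that the camera call returned (one of the last four; its "shot" number tells which), for a name from the list of things; names that differ only in an ending like _2 or _b are one class to them, and where a whole thing is asked for, a point or a joint stands for the part that bears it (a point fixed in the world has none). Each returns a list of dicts, best first, with "score" (0 to 1); they miss things now and then, are a little off and sometimes report something else, mostly with a low value. They report only what shows in the picture. A call takes as long as a camera call. They do not tell look-alikes from the thing itself.
- cams.masks_of(label, picture): "pixels" (384x512 bool, what is visible of it).
- cams.place_of(label, picture): "position" ([x, y, z] in mm, in world coordinates, good to about 4 mm: a listed point, or the origin of a listed thing).
The state is a dict: "clock": time; "q": joint angles; "joint_vel": joint speeds; "joint_efforts": joint torques, N m; "eef_pos": TCP position; "orientation": TCP orientation; "contact_force": force on the tool from outside, world axes, zero at the start; "torque": the same for the moment, N m; "finger_gap": finger opening in mm; "finger_force": force on a finger pad.
Only numpy, scipy, OpenCV 4.12 (cv2) and the standard library are available. Lean on these libraries where they do the work, as an engineer would, in place of code of your own. Each camera call takes 0.05 s, during which the arm holds its last target. There are 200 camera calls.

TASK

A carved rosette with fresh glue is lying in its plinth block on the shuttle of the small arbor press. Push the shuttle in under the ram until its roller catch clicks and it is fully home, then bring the press lever down until the sprung pressure foot bears on the rosette and its spring is squeezed to about half of its 10 mm travel (about 5 mm, never right to the stop), and keep it held there: the lever springs back if let go, so finish with the hand still holding the lever down. Leave the rosette lying in its recess, and the mallet, glue bottle and spare rosette where they are.

Things in the scene. Friction and masses are not known exactly. Their poses are not given: they have to be found in the camera images.
- press: Grey C-frame arbor press bolted to the bench. Origin on the bench under the ram axis; own x points from open front to column (the way the shuttle goes in), y to the press's left, z up. In its frame, mm: slide bed x -230 to 80, 100 wide; column x 85 to 140; head x -43 to 135, y -32 to 32, z 140 to 216; ram top z 285; roller-catch housing x -28, y -57 to -91, top z 48.
- shuttle (a joint): Shuttle travel along the press's x, m: 0 fully out, 0.110 fully home under the ram against the end stop. Friction about 1 N; from 0.098 a spring roller catch must be overcome (about 8 N); past 0.106 it snaps in to 0.110 by itself and stays; about the same force pulls it out.
- shuttle_grip (a point): Middle of the shuttle's steel D-handle: a level round bar, 12 mm diameter, 72 mm long along the press's y, axis 84 mm above the bench and 40 mm above the shuttle plate (100 mm wide), a post at each end, free below. Moves with the shuttle: 250 mm in front of the ram axis when out, 140 mm when home. The plinth block's edge is 95 mm behind it.
- lever_knob (a point): Centre of the black ball knob, 28 mm diameter, at the end of the lever, a 12 mm round steel bar, 165 mm from pinion axis to knob. That axis is level, along the press's y, 178 mm above the bench, at x 0 of the press. The bar swings in the upright plane y = -75 mm of the press (its right side). At rest it points to the front and up, 65 degrees above level.
- lever (a joint): Lever angle, rad: 0 at rest, growing as the knob goes forward and down; 1.13 is level. Ram goes down 15 mm per rad. A spring returns it: about 2 N at the knob at first, about 5 N with the foot half squeezed. With the shuttle home the foot meets the rosette at about 0.80, is half squeezed (5 mm) at about 1.14 and at its stop at about 1.48.
- foot (a joint): How far the sprung pressure foot is pushed up towards the ram's collar, in m: 0 free, 0.010 at its stop. Spring 4 N/mm with 4 N preload (about 24 N at 5 mm). When free, 12 mm of stem and coil spring show between foot and collar.
- foot_pad (a point): Centre of the underside of the foot, a round rubber-faced pad of 44 mm diameter on the ram axis; 88 mm above the bench at rest. It moves with ram and foot.
- rosette: The rosette to be pressed: pale wood disc, 60 mm diameter, with carved petals and a flat round boss of 28 mm diameter in the middle, 17 mm high in all, loose in the block's recess. Origin at the centre of its underside, z up.
- seat (a point): Centre of the floor of the round recess (63 mm diameter, 5 mm deep) in the pale wood plinth block, 90 x 90 x 20 mm, fixed on the shuttle; 59 mm above the bench, the block's top 64 mm. It moves with the shuttle and comes under the ram axis when the shuttle is home.
- spare_rosette: A second, equal rosette lying on the bench; not needed. Origin under its centre.
- mallet: Round dark wooden carver's mallet standing on its head, 88 mm diameter, 205 mm high. Origin under its centre.
- glue: White glue bottle, 58 mm diameter, 155 mm high, standing. Origin under its centre.
Things that resemble listed ones, but are neither listed nor needed, are in the scene too. What is shaped like the rosette but pink or turquoise is not meant.

How it is judged (in metres and radians):
On the way, in this order (a step that is already met when the one before it is completed fails the run):
1. the shuttle is fully home in its catch, the lever still up (value of joint shuttle above 0.107 m and value of joint lever below 0.4 rad), for 0.2 s.
2. the foot is squeezed about half way on the rosette, the shuttle still home (value of joint shuttle above 0.107 m and value of joint foot between 0.003 and 0.007 m), for 0.3 s.
At the end, for the whole second after the job is handed in: The shuttle is home (within 3 mm), the pressure foot is squeezed 3 to 7 mm and bears on the rosette with more than 8 N, the rosette is flat in its recess, and the robot's fingers are still holding the lever down (all of step 2 and value of joint lever above 0.85 rad and contact force between rosette and foot above 8 N and contact force between lever and the fingers above 1 N and horizontal distance between rosette and seat below 0.006 m and z of rosette in the frame of seat below 0.003 m); the arm keeps its last pose, push and grip.
It fails at once if the ram is brought down while the shuttle is not home (value of joint lever above 0.6 rad and value of joint shuttle below 0.106 m).
It fails at once if the foot is driven to its stop (value of joint foot above 0.0093 m).
It fails at once if the rosette leaves its recess (horizontal distance between rosette and seat above 0.008 m or angle between rosette's own z axis and vertical above 0.25 rad).
It fails at once if the spare rosette, mallet or glue bottle is disturbed (distance of any of spare_rosette, mallet, glue from where it was at the start of the episode above 0.02 m).
It also fails if it takes over 67 s, if anything falls off the work surface, if the arm or the gripper's body presses on something with over 40 N, if the wrist force passes 120 N, or if a joint passes its speed limit or range.

## Working session

There is one attempt and no reset: what is moved stays moved. The work goes in short steps, Python scripts to look and compute and a shell command to move; the robot and the scene stay as the last step left them, time stands still between calls to the robot, and variables do not carry over. Pictures are saved under pics/ and viewed, at most 10 in all, crops included, and the job is handed in when it is done.

```bash
mkdir -p pics
python3 - <<'E'
from cell import arm,cams
import cv2,numpy as np
s=arm.read_state();print({k:np.round(s[k],3).tolist() for k in s})
ims=[]
for n in("side","top"):
    p=cams.get_image(n);ims.append(p["frame"][:,:,::-1])
    print(n,np.round(-p["R"].T@p["t"]),np.round(p["R"][2],2))
    for l in("press","shuttle_grip","lever_knob","seat","rosette","foot_pad","mallet","glue"):
        print(l,[(np.round(d["position"]).tolist(),round(d["score"],2)) for d in cams.place_of(l,p)][:3])
for n,i in zip(("side","top"),ims): cv2.imwrite(f"pics/{n}0.png",cv2.resize(i,(800,600)))
E
```

```text
{'clock': 0.0, 'q': [-1.401, 0.384, 0.044, 1.6, -0.018, 1.161, -0.05], 'joint_vel': [-0.001, 0.001, 0.002, -0.001, 0.0, 0.0, -0.0], 'joint_efforts': [0.0, -43.348, 1.025, -24.95, 0.011, 0.012, 0.0], 'eef_pos': [171.742, 625.878, 219.568], 'orientation': [-3.139, 0.0, 2.874], 'contact_force': [0.003, -1.008, -0.521], 'torque': [0.021, -0.006, 0.086], 'finger_force': 0.0, 'finger_gap': 85.636}
side [ 967.  497. 1415.] [-0.3  -0.36 -0.88]
press [([529.0, 34.0, -3.0], 0.76)]
shuttle_grip []
lever_knob [([624.0, -16.0, 325.0], 0.8)]
seat [([552.0, -73.0, 61.0], 0.57), ([622.0, -17.0, 325.0], 0.47)]
rosette [([707.0, -137.0, 2.0], 0.78), ([701.0, -34.0, -2.0], 0.6), ([368.0, 55.0, -4.0], 0.59)]
foot_pad [([535.0, 32.0, 85.0], 0.55)]
mallet [([544.0, -431.0, 3.0], 0.74)]
glue [([516.0, 407.0, -2.0], 0.98)]
top [ 275.   -5. 1541.] [ 0.2  -0.01 -0.98]
press [([532.0, 32.0, 3.0], 0.62)]
shuttle_grip [([587.0, -208.0, 86.0], 0.92)]
lever_knob [([616.0, -17.0, 325.0], 0.75)]
seat [([552.0, -76.0, 58.0], 0.86)]
rosette [([701.0, -33.0, -2.0], 0.74), ([370.0, 51.0, -1.0], 0.59), ([554.0, -69.0, 59.0], 0.5)]
foot_pad []
mallet [([547.0, -430.0, -2.0], 0.96)]
glue [([522.0, 407.0, -2.0], 0.67)]
```

View pics/side0.png

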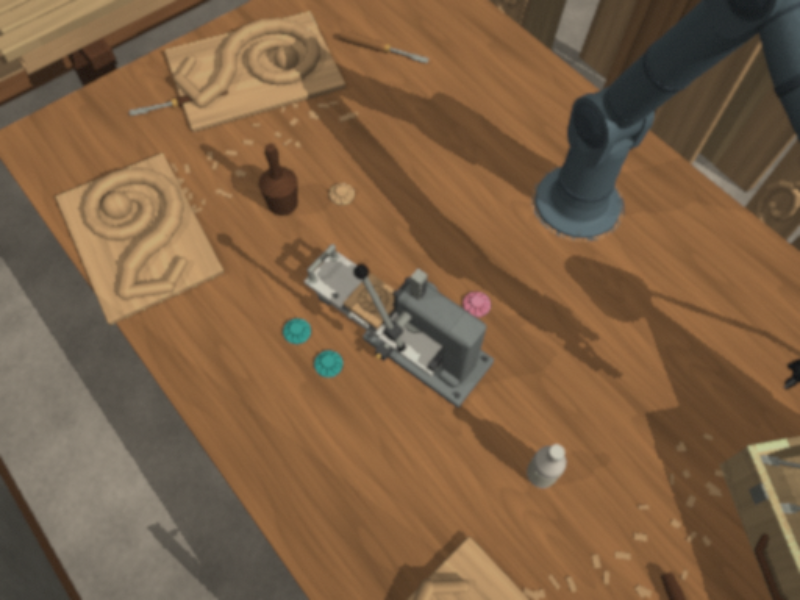

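View pics/top0.png

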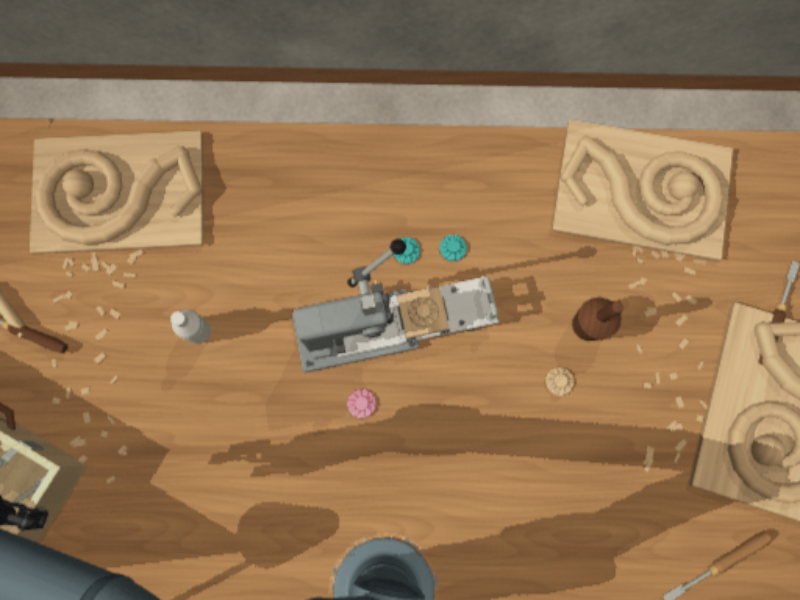

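The side view shows the press at centre, with the knob at (361,271) and the D-handle at about (322,262). The top view puts the handle at (488,292), the knob at (398,247), the mallet at (597,318), the glue at (190,325) and the spare rosette at (560,381). Next I lift and turn while fitting the press pose.

```bash
python3 -m crank '[0,0,-20,7,0,0,-20,7,0,0,-20,7,0,0,-20,7,0,0,-20,7,0,0,-20,7,0,0,-20,7,0,0,-20,7]' -1 30
cat > fit.py <<'E'
from cell import arm,cams
import cv2,numpy as np
from scipy.optimize import least_squares
LOC={"shuttle_grip":(-250,0,84),"seat":(-110,0,59),"lever_knob":(-70,-75,327.5),"foot_pad":(0,0,88),"press":(0,0,0)}
def fit(n=2,sh=0.):
    obs=[]
    for i in range(n):
        for c in("side","top"):
            p=cams.get_image(c)
            for l,v in LOC.items():
                v=np.array(v,float)
                if l in("shuttle_grip","seat"): v[0]+=sh
                for d in cams.place_of(l,p):
                    obs.append((c,l,v,np.array(d["position"])))
            # knob: dark blob near prediction, ray
            k=p["R"]@np.array([620,-17,327.])+p["t"];u=(p["K"]@k)[:2]/k[2]
            g=p["frame"].max(2);m=np.zeros_like(g);cv2.circle(m,tuple(int(x) for x in u.round()),13,1,-1)
            ys,xs=np.nonzero((g<45)&(m>0));
            if i==0: print(c,"knob px pred",u.round(1),"blob",xs.mean().round(1),ys.mean().round(1),len(xs))
            d=p["R"].T@np.linalg.inv(p["K"])@[xs.mean(),ys.mean(),1];C=-p["R"].T@p["t"]
            if i==0: print("  ray at z327.5",(C+d*(327.5-C[2])/d[2]).round(1))
    def w(q,v): c,s=np.cos(q[2]),np.sin(q[2]);return np.array([q[0]+c*v[0]-s*v[1],q[1]+s*v[0]+c*v[1]])
    r=least_squares(lambda q:np.concatenate([(w(q,v)-o[:2]) for _,_,v,o in obs]),[531,33,1.78],loss="soft_l1",f_scale=4)
    q=r.x;print("press",q[:2].round(1),"yaw deg",np.degrees(q[2]).round(2))
    for c,l,v,o in obs[:len(obs)//n]: print(c,l,(o[:2]-w(q,v)).round(1),o[2].round(0))
    return q,w
if __name__=="__main__":
    fit()
E
python3 fit.py
```

```text
clock: 1.57
eef_pos: [171.9, 626.7, 382.0]
orientation: [-3.142, -0.0, 1.891]
contact_force: [-1.0, 0.0, 0.4]
finger_gap: 85.4
finger_force: 0.0
side knob px pred [230.1 173.5] blob 230.7 173.6 46
  ray at z327.5 [619.  -15.5 327.5]
top knob px pred [254.8 156.9] blob 254.7 157.5 59
  ray at z327.5 [618.3 -16.7 327.5]
press [529.5  32.4] yaw deg 102.62
side shuttle_grip [1.4 4.3] 87.0
side seat [2.2 3.8] 61.0
side lever_knob [2.3 2.1] 326.0
side lever_knob [ -72.1 -412.3] 4.0
side foot_pad [ 1.5 -0.8] 86.0
side foot_pad [ 93.7 -47.7] 328.0
side press [-3.1  4.3] -0.0
side press [  14.  -462.4] 3.0
side press [  55.2 -242.8] 85.0
top shuttle_grip [2.8 3.5] 87.0
top shuttle_grip [-32.4 136. ] 58.0
top seat [-2.2  0.7] 53.0
```

```bash
python3 -m crank '[0,0,0,7,0,0,0,7,0,0,0,7,0,0,0,7,0,0,0,7,0,0,0,7,0,0,0,7,0,0,0,7]'
python3 -m crank '[0,0,0,7,0,0,0,7,0,0,0,7,0,0,0,7,0,0,0,7,0,0,0,4.85,0,0,0,0,0,0,0,0]'
python3 -m crank '[7,28,0,0,7,28,0,0,7,28,0,0,7,28,0,0,7,28,0,0,7,28,0,0,7,28,0,0,7,28,0,0]'
python3 -m crank '[7,28,0,0,7,28,0,0,7,28,0,0,7,28,0,0,7,28,0,0,7,28,0,0,7,28,0,0,7,28,0,0]'
python3 -m crank '[7,28,0,0,7,28,0,0,7,28,0,0,7,28,0,0,7,28,0,0,7,28,0,0,7,28,0,0,7,28,0,0]'
python3 -m crank '[7,28,0,0,7,28,0,0,7,28,0,0,7,28,0,0,7,28,0,0,7,28,0,0,7,28,0,0,0,0,0,0]'
```

```text
clock: 3.43
eef_pos: [171.9, 626.9, 381.0]
orientation: [-3.142, -0.0, 0.913]
contact_force: [-0.1, -1.3, 0.1]
finger_gap: 85.4
finger_force: 0.0
clock: 4.1
eef_pos: [171.9, 626.9, 381.0]
orientation: [3.142, -0.0, 0.226]
contact_force: [-0.1, 0.3, 0.0]
finger_gap: 85.4
finger_force: 0.0
clock: 4.77
eef_pos: [276.9, 419.4, 381.2]
orientation: [-3.141, -0.0, 0.226]
contact_force: [1.9, -0.1, 1.3]
finger_gap: 85.6
finger_force: 0.0
clock: 5.43
eef_pos: [381.1, 213.2, 381.2]
orientation: [-3.141, -0.0, 0.225]
contact_force: [0.3, 0.7, 0.4]
finger_gap: 85.2
finger_force: 0.0
clock: 6.1
eef_pos: [485.2, 6.9, 381.1]
orientation: [-3.14, -0.001, 0.225]
contact_force: [0.5, -0.3, -0.1]
finger_gap: 85.4
finger_force: 0.0
clock: 6.77
eef_pos: [550.3, -166.1, 388.4]
orientation: [3.129, -0.023, 0.221]
contact_force: [0.3, -1.0, 0.3]
finger_gap: 85.3
finger_force: 0.0
```

```bash
python3 -m crank '[0,0,10,0,0,0,10,0,0,0,10,0,0,0,10,0,0,0,10,0,0,0,10,0,0,0,0,0,0,0,0,0]'
python3 - <<'E'
from cell import arm
import numpy as np
s=arm.read_state();print(np.round(s["q"],3),s["eef_pos"],s["orientation"])
E
```

```text
clock: 7.43
eef_pos: [538.3, -159.0, 329.8]
orientation: [3.126, -0.029, 0.224]
contact_force: [0.6, -0.3, 0.1]
finger_gap: 85.2
finger_force: 0.0
[-1.615 -0.411  1.57   1.744  0.429  1.383 -1.464] [ 538.26008893 -158.97982369  329.79206629] [ 3.12585811 -0.02866763  0.22404536]
```

```bash
cat > st.py <<'E'
from cell import arm
import numpy as np
s=arm.read_state();print("q",np.round(s["q"],3),np.round(s["eef_pos"],1),np.round(s["orientation"],3))
E
python3 -m crank '[0,0,15,0,0,0,15,0,0,0,15,0,0,0,15,0,0,0,15,0,0,0,15,0,0,0,0,0,0,0,0,0]';python3 st.py
python3 -m crank '[0,8,0,0,0,8,0,0,0,8,0,0,0,8,0,0,0,8,0,0,0,8,0,0,0,0,0,0,0,0,0,0]';python3 st.py
```

```text
clock: 8.1
eef_pos: [516.1, -152.3, 253.1]
orientation: [3.114, -0.05, 0.224]
contact_force: [0.1, -0.4, -0.0]
finger_gap: 85.9
finger_force: 0.0
q [-1.568 -0.41   1.57   1.916  0.458  1.204 -1.496] [ 516.1 -152.3  253.1] [ 3.114 -0.05   0.224]
clock: 8.77
eef_pos: [511.4, -194.4, 262.5]
orientation: [3.107, -0.062, 0.223]
contact_force: [-0.2, 0.6, 0.6]
finger_gap: 85.3
finger_force: 0.0
q [-1.494 -0.41   1.57   1.895  0.456  1.208 -1.414] [ 511.4 -194.4  262.5] [ 3.107 -0.062  0.223]
```

```bash
python3 -m crank '[-21,32,0,4,-21,32,0,4,-21,32,0,4,-21,32,0,4,-21,32,0,4,-21,32,0,4,-21,32,0,4,-21,32,0,4]';python3 st.py
python3 -m crank '[-21,32,0,4,-21,32,0,4,-21,32,0,4,-21,32,0,4,-21,32,0,4,-21,32,0,4,-21,32,0,4,-21,32,0,4]';python3 st.py
```

```text
clock: 9.43
eef_pos: [329.5, -435.3, 262.4]
orientation: [3.141, -0.082, -0.338]
contact_force: [0.4, -0.1, -0.2]
finger_gap: 85.6
finger_force: 0.0
q [-0.909 -0.41   1.57   1.896  0.415  1.193 -1.377] [ 329.5 -435.3  262.4] [ 3.141 -0.082 -0.338]
clock: 10.1
eef_pos: [46.6, -534.6, 255.3]
orientation: [-3.107, -0.087, -0.899]
contact_force: [0.5, 0.0, 0.1]
finger_gap: 85.2
finger_force: 0.0
q [-0.323 -0.41   1.57   1.912  0.377  1.182 -1.343] [  46.6 -534.6  255.3] [-3.107 -0.087 -0.899]
```

```bash
python3 -m crank '[-21,32,0,4,-21,32,0,4,-21,32,0,4,-21,32,0,4,-21,32,0,4,-21,32,0,4,0,0,0,0,0,0,0,0]';python3 st.py
python3 -m crank '[21,-32,0,-4,21,-32,0,-4,21,-32,0,-4,21,-32,0,-4,21,-32,0,-4,21,-32,0,-4,21,-32,0,-4,21,-32,0,-4]';python3 st.py
```

```text
clock: 10.77
eef_pos: [-175.3, -495.8, 247.3]
orientation: [-3.084, -0.08, -1.32]
contact_force: [0.9, -0.4, -0.1]
finger_gap: 85.5
finger_force: 0.0
q [ 0.12  -0.411  1.569  1.931  0.355  1.177 -1.32 ] [-175.3 -495.8  247.3] [-3.084 -0.08  -1.32 ]
clock: 11.43
eef_pos: [130.5, -518.6, 271.7]
orientation: [-3.135, -0.099, -0.749]
contact_force: [-0.2, -1.0, 0.5]
finger_gap: 85.2
finger_force: 0.0
q [-0.411 -0.36   1.506  1.916  0.346  1.176 -1.334] [ 130.5 -518.6  271.7] [-3.135 -0.099 -0.749]
```

```bash
python3 -m crank '[0,0,0,-7,0,0,0,-7,0,0,0,-7,0,0,0,-7,0,0,0,-7,0,0,0,-7,0,0,0,-7,0,0,0,-7]';python3 st.py
python3 -m crank '[0,0,0,-7,0,0,0,-7,0,0,0,-7,0,0,0,-7,0,0,0,-7,0,0,0,-7,0,0,0,-7,0,0,0,-7]';python3 st.py
```

```text
clock: 12.1
eef_pos: [128.7, -518.4, 271.2]
orientation: [3.064, -0.06, 0.234]
contact_force: [-0.7, 0.0, 0.2]
finger_gap: 85.6
finger_force: 0.0
q [-0.41  -0.395  1.485  1.917  0.384  1.19  -0.384] [ 128.7 -518.4  271.2] [ 3.064 -0.06   0.234]
clock: 12.77
eef_pos: [128.6, -518.5, 271.2]
orientation: [3.048, 0.031, 1.208]
contact_force: [0.1, -1.2, -0.0]
finger_gap: 85.6
finger_force: 0.0
q [-0.411 -0.402  1.482  1.917  0.391  1.193  0.587] [ 128.6 -518.5  271.2] [3.048 0.031 1.208]
```

```bash
cat > kin.py <<'E'
import numpy as np, itertools
from scipy.spatial.transform import Rotation as Ro
from scipy.optimize import least_squares
D=[([-1.401,.384,.044,1.6,-.018,1.161,-.05],[171.7,625.9,219.6],[-3.139,0,2.874]),
([-1.615,-.411,1.57,1.744,.429,1.383,-1.464],[538.26,-158.98,329.8],[3.1258,-.0287,.224]),
([-1.568,-.41,1.57,1.916,.458,1.204,-1.496],[516.1,-152.3,253.1],[3.114,-.05,.224]),
([-1.494,-.41,1.57,1.895,.456,1.208,-1.414],[511.4,-194.4,262.5],[3.107,-.062,.223]),
([-.909,-.41,1.57,1.896,.415,1.193,-1.377],[329.5,-435.3,262.4],[3.141,-.082,-.338]),
([-.323,-.41,1.57,1.912,.377,1.182,-1.343],[46.6,-534.6,255.3],[-3.107,-.087,-.899]),
([.12,-.411,1.569,1.931,.355,1.177,-1.32],[-175.3,-495.8,247.3],[-3.084,-.08,-1.32]),
([-.411,-.36,1.506,1.916,.346,1.176,-1.334],[130.5,-518.6,271.7],[-3.135,-.099,-.749]),
([-.411,-.402,1.482,1.917,.391,1.193,.587],[128.6,-518.5,271.2],[3.048,.031,1.208])]
def R(a,t): return Ro.from_rotvec(np.array(a)*t).as_matrix()
def fk(q,p,s):
    d1,L1,a,L2,b,L3,y0,t0,c,e=p
    M=R([0,0,1],s[0]*q[0]+y0);x=np.array([0,0,d1])
    M=M@R([0,1,0],q[1])@R([0,0,1],s[1]*q[2]);x=x+M@[a,c,L1]
    M=M@R([0,1,0],q[3]);x=x+M@[-b,e,L2]
    M=M@R([0,0,1],s[2]*q[4])@R([0,1,0],q[5])
    M=M@R([0,0,1],s[3]*q[6]+t0);x=x+M@[0,0,L3];return x,M
def res(p,s):
    o=[]
    for q,x,r in D:
        X,M=fk(q,p,s);o+=list(X-x)+list(300*(M.T@Ro.from_euler("xyz",r).as_matrix()-np.eye(3)).ravel())
    return o
if __name__=="__main__":
    best=[]
    for s in itertools.product([1,-1],repeat=4):
        for y0 in(0,np.pi,-1.57,1.57):
            for t0 in (0,1.57,3.14,-1.57):
                r=least_squares(res,[300,350,0,400,0,200,y0,t0,0,0],args=(s,),max_nfev=60);best.append((r.cost,s,r.x))
    best.sort(key=lambda b:b[0])
    for b in best[:3]: print(b[0],b[1],b[2].round(3))
E
python3 kin.py
```

```text
4.396284128125009 (-1, -1, -1, -1) [ 3.480340e+02  4.433330e+02  2.176500e+01  5.056560e+02 -6.900000e-02
  3.288420e+02  2.000000e-03 -4.710000e+00 -3.369523e+03  3.327591e+03]
4.396284128360804 (-1, -1, -1, -1) [ 3.480340e+02  4.433330e+02  2.176500e+01  5.056560e+02 -6.900000e-02
  3.288410e+02  2.000000e-03  1.573000e+00 -4.130982e+03  4.089050e+03]
4.396284128396736 (-1, -1, -1, -1) [ 3.480340e+02  4.433330e+02  2.176500e+01  5.056560e+02 -6.800000e-02
  3.288410e+02  2.000000e-03  1.573000e+00 -1.860249e+03  1.818317e+03]
```

```bash
cat > sim.py <<'E'
import numpy as np
from kin import fk,Ro
P=[348.03,443.33,21.77,505.66,-.07,328.84,.002,1.573,-41.93,0];S=(-1,-1,-1,-1)
lo=np.array([-2.61,-.41,-1.48,0,-1.57,.05,-2.85]);hi=np.array([2.61,2.15,1.57,2.5,4.71,1.97,2.85])
def F(q): return fk(q,P,S)
def err(q,x,M,k=1.):
    X,N=F(q);return np.r_[(x-X)/1000*k,Ro.from_matrix(M@N.T).as_rotvec()]
def jac(q):
    x,M=F(q);J=np.zeros((6,7))
    for i in range(7):
        d=np.array(q,float);d[i]+=1e-5;J[:,i]=-(err(d,x,M))/1e-5
    return J
def step(q,x,M,lam=0.,n=3,ref=None,g=0.,W=np.ones(7)):
    for _ in range(n):
        J=jac(q);A=J*W;
        dq=W*(A.T@np.linalg.solve(A@A.T+lam**2*np.eye(6),err(q,x,M)))
        if ref is not None:
            Ji=W[:,None]*(A.T@np.linalg.solve(A@A.T+1e-9*np.eye(6),np.eye(6)));dq=dq+(np.eye(7)-Ji@J)@(g*(ref-q))
        q=np.clip(q+dq,lo,hi)
    return q
def run(q,rows,**k):
    x,M=F(q)
    for r in rows:
        x=x+M@r[:3];M=M@Ro.from_euler("z",r[3],degrees=True).as_matrix();q=step(q,x,M,**k);x,M=F(q)
    return q
if __name__=="__main__":
    q0=np.array([-1.401,.384,.044,1.6,-.018,1.161,-.05])
    mid=(lo+hi)/2
    for nm,k in {"pinv":{},"dls.1":dict(lam=.1),"mid":dict(ref=mid,g=.05),"home":dict(ref=q0,g=.05),"zero":dict(ref=np.zeros(7),g=.05),"mid.3":dict(ref=mid,g=.3),"home.3":dict(ref=q0,g=.3)}.items():
        a=run(q0,[[0,0,-20,7]]*8+[[0,0,0,7]]*13+[[0,0,0,4.85]],**k)
        b=run(a,[[7,28,0,0]]*31,**k);c=run(b,[[0,0,10,0]]*6,**k)
        q1=np.array([.12,-.411,1.569,1.931,.355,1.177,-1.32]);d=run(q1,[[21,-32,0,-4]]*8,**k)
        print(nm,"\n ",a.round(2),"\n ",c.round(2),"want -1.615 -.411 1.57 1.744 .429 1.383 -1.464\n ",d.round(2),"want -.411 -.36 1.506 1.916 .346 1.176 -1.334\n ", run(np.array([-.41,-.395,1.485,1.917,.384,1.19,-.384]),[[0,0,0,-7]]*8,**k).round(3),"want -.411 -.402 1.482 1.917 .391 1.193 .587")
E
python3 sim.py
```

```text
pinv 
  [-1.66  0.31  0.38  1.4  -0.12  1.46 -2.64] 
  [-1.88 -0.41  1.57  1.63  0.51  1.45 -1.49] want -1.615 -.411 1.57 1.744 .429 1.383 -1.464
  [-0.39 -0.37  1.49  1.92  0.36  1.18 -1.35] want -.411 -.36 1.506 1.916 .346 1.176 -1.334
  [-0.419 -0.41   1.427  1.917  0.507  1.243  0.499] want -.411 -.402 1.482 1.917 .391 1.193 .587
dls.1 
  [-1.66  0.31  0.38  1.4  -0.12  1.46 -2.64] 
  [-1.73 -0.41  1.57  1.7   0.44  1.41 -1.45] want -1.615 -.411 1.57 1.744 .429 1.383 -1.464
  [-0.37 -0.36  1.47  1.93  0.35  1.18 -1.34] want -.411 -.36 1.506 1.916 .346 1.176 -1.334
  [-0.419 -0.41   1.423  1.918  0.51   1.245  0.494] want -.411 -.402 1.482 1.917 .391 1.193 .587
mid 
  [-0.95  0.31 -0.53  1.4   0.15  1.48 -2.82] 
  [ 0.14  0.2   0.09  1.62 -0.02  1.31 -1.11] want -1.615 -.411 1.57 1.744 .429 1.383 -1.464
  [-0.4  -0.34  1.51  1.92  0.32  1.17 -1.32] want -.411 -.36 1.506 1.916 .346 1.176 -1.334
  [-0.43  -0.41   1.402  1.917  0.57   1.276  0.453] want -.411 -.402 1.482 1.917 .391 1.193 .587
home 
  [-1.66  0.31  0.37  1.4  -0.11  1.46 -2.64] 
  [-0.5   0.31  0.86  1.62 -0.24  1.32 
[... 554 characters left out ...]
482 1.917 .391 1.193 .587
mid.3 
  [-0.92  0.31 -0.56  1.4   0.16  1.48 -2.82] 
  [ 0.17  0.2   0.06  1.63 -0.02  1.31 -1.11] want -1.615 -.411 1.57 1.744 .429 1.383 -1.464
  [-0.4  -0.32  1.52  1.92  0.31  1.16 -1.31] want -.411 -.36 1.506 1.916 .346 1.176 -1.334
  [-0.44  -0.41   1.388  1.917  0.61   1.299  0.423] want -.411 -.402 1.482 1.917 .391 1.193 .587
home.3 
  [-1.67  0.31  0.38  1.4  -0.12  1.46 -2.63] 
  [-0.52  0.32  0.89  1.62 -0.25  1.32 -0.94] want -1.615 -.411 1.57 1.744 .429 1.383 -1.464
  [-0.45  0.21  1.57  1.93 -0.29  1.11 -0.83] want -.411 -.36 1.506 1.916 .346 1.176 -1.334
  [-0.41  -0.41   1.472  1.917  0.408  1.199  0.575] want -.411 -.402 1.482 1.917 .391 1.193 .587
```

```bash
cat > beam.py <<'E'
from sim import *
q=np.array([-.411,-.402,1.482,1.917,.391,1.193,.587])
def world_rows(q,v,t):  # v world mm per call ; constant tool rows approx (turn 0) else tool-fixed
    _,M=F(q);r=M.T@(np.array(v)/8);return [[*np.round(r).tolist(),t]]*8
mac=[]
for az in range(0,360,45): mac.append(([160*np.cos(np.radians(az)),160*np.sin(np.radians(az)),0],0))
mac+= [([0,0,130],0),([0,0,-130],0),([0,0,0],7),([0,0,0],-7)]
for s in(1,-1):
    mac+=[("tan",s*3.5,0),("tan",s*3.5,-s*0)]
def tilt(M): return np.arccos(np.clip(-M[2,2],-1,1))
def cost(q):
    x,M=F(q);return abs(q[2])+max(0,.15-q[1])*2+3*tilt(M)
beam=[(cost(q),q,[])]
for d in range(9):
    new=[]
    for c,q,h in beam:
        x,M=F(q);r=np.hypot(x[0],x[1])
        for m in mac:
            if m[0]=="tan":
                t=np.array([x[1],-x[0],0])/r*np.sign(m[1])*280
                u=M.T@t/8;rows=[[*np.round(u).tolist(),m[1] if m[2]==0 else 0]]*8
            else: rows=world_rows(q,*m)
            n=run(q,rows,n=2,lam=.02);X,N=F(n)
            if not(230<X[2]<600) or X[2]<285 and X[1]<-300 and X[0]>380: continue
            if (X[1]>-230 and X[0]>150 and X[2]<400) or np.hypot(X[0],X[1])<380 or X[1]>50 or X[0]<-300: continue
            new.append((cost(n),n,h+[rows[0]]))
    new.sort(key=lambda b:b[0]);beam=[];seen=set()
    for b in new:
        k=tuple((b[1]*5).round())
        if k in seen: continue
        seen.add(k);beam.append(b)
        if len(beam)>=12: break
    b=beam[0];print(d,round(b[0],2),b[1].round(2),F(b[1])[0].round(),round(tilt(F(b[1])[1]),3),b[2],flush=True)
E
timeout 400 python3 beam.py
```

```text
0 2.34 [-0.26 -0.34  1.07  2.07  0.31  1.16  0.33] [ 241. -407.  273.] 0.098 [[18.0, 8.0, 0.0, 0]]
1 1.54 [ 0.18  0.23  1.11  1.88 -0.07  1.17  0.95] [ 114. -515.  261.] 0.141 [[8.0, -18.0, -2.0, 0], [-8.0, 18.0, -2.0, 0]]
2 1.08 [ 0.1   0.15  0.9   1.89 -0.08  1.12 -0.24] [ 267. -466.  257.] 0.059 [[0.0, 0.0, 0.0, 7], [6.0, -19.0, -1.0, 0], [9.0, 18.0, 0.0, 0]]
3 0.84 [-0.19  0.17  0.66  1.85 -0.05  1.16 -0.29] [ 470. -278.  258.] 0.059 [[0.0, 0.0, 0.0, 7], [6.0, -19.0, -1.0, 0], [9.0, 18.0, 0.0, 0], [34.0, -8.0, -2.0, -3.5]]
4 0.66 [-0.1   0.38  0.48  1.61 -0.12  1.19 -0.87] [ 591. -241.  245.] 0.059 [[0.0, 0.0, 0.0, 7], [6.0, -19.0, -1.0, 0], [19.0, 6.0, -0.0, 0], [18.0, -9.0, -1.0, 0], [19.0, 6.0, -0.0, 0]]
5 0.51 [ 0.02  0.36  0.33  1.61 -0.06  1.19  0.06] [ 591. -241.  245.] 0.059 [[0.0, 0.0, 0.0, 7], [6.0, -19.0, -1.0, 0], [19.0, 6.0, -0.0, 0], [18.0, -9.0, -1.0, 0], [19.0, 6.0, -0.0, 0], [0.0, 0.0, 0.0, -7]]
6 0.37 [ 0.14  0.35  0.19  1.61 -0.01  1.2   1.  ] [ 591. -241.  245.] 0.059 [[0.0, 0.0, 0.0, 7], [6.0, -19.0, -1.0, 0], [19.0, 6.0, -0.0, 0], [18.0, -9.0, -1.0, 0], [19.0, 6.0, -0.0, 0], [0.0, 0.0, 0.0, -7], [0.0, 0.0, 0.0, -7]]
7 0.15 [1.2  0.36 0.01 1.55 0.02 1.19 2.85] [ 194. -640.  258.] 0.047 [[-20.0, -29.0, -2.0, 3.5], [20.0, -1.0, -0.0, 0], [1.0, 20.0, 1.0, 0], [1.0, 20.0, 1.0, 0], [0.0, 0.0, 0.0, -7], [0.0, 0.0, 0.0, -7], [0.0, 0.0, 0.0, -7], [0.0, 0.0, 0.0, -7]]
8 0.15 [1.28 0.72 0.01 1.02 0.01 1.37 2.85] [ 184. -801.  258.] 0.047 [[-20.0, -29.0, -2.0, 3.5], [20.0, -1.0, -0.0, 0], [1.0, 20.0, 1.0, 0], [1.0, 20.0, 1.0, 0], [0.0, 0.0, 0.0, -7], [0.0, 0.0, 0.0, -7], [0.0, 0.0, 0.0, -7], [0.0, 0.0, 0.0, -7], [2.0, -20.0, 1.0, 0]]
```

```bash
python3 -m crank '[0,0,0,7,0,0,0,7,0,0,0,7,0,0,0,7,0,0,0,7,0,0,0,7,0,0,0,7,0,0,0,7]'>/dev/null;python3 st.py
python3 -m crank '[6,-19,-1,0,6,-19,-1,0,6,-19,-1,0,6,-19,-1,0,6,-19,-1,0,6,-19,-1,0,6,-19,-1,0,6,-19,-1,0]'>/dev/null;python3 st.py
python3 -m crank '[19,6,0,0,19,6,0,0,19,6,0,0,19,6,0,0,19,6,0,0,19,6,0,0,19,6,0,0,19,6,0,0]';python3 st.py
```

```text
q [-0.408 -0.29   1.553  1.917  0.268  1.153 -0.293] [ 128.7 -518.4  271.2] [ 3.065 -0.061  0.222]
q [ 0.314 -0.399  0.65   2.196  0.23   1.182 -0.487] [ 141.3 -358.3  270.1] [ 3.065 -0.061  0.229]
clock: 14.77
eef_pos: [300.4, -371.6, 282.6]
orientation: [3.065, -0.059, 0.228]
contact_force: [-0.3, -0.1, -0.1]
finger_gap: 85.1
finger_force: 0.0
q [ 0.168 -0.114  0.611  2.012  0.062  1.127 -0.59 ] [ 300.4 -371.6  282.6] [ 3.065 -0.059  0.228]
```

```bash
cat > go.py <<'E'
import sys,numpy as np
from cell import arm
from scipy.spatial.transform import Rotation as Ro
s=arm.read_state();M=Ro.from_euler("xyz",s["orientation"]).as_matrix()
P=np.array([530.5,35.3,0]);y=np.radians(102.5);A=Ro.from_euler("z",y).as_matrix()
g=s["eef_pos"]+6*M[:,2];print("clock",round(s["clock"],2),"grasp in press",(A.T@(g-P)).round(1),"tool z in press",(A.T@M[:,2]).round(3),"tool y",(A.T@M[:,1]).round(3),"F press",(A.T@s["contact_force"]).round(1),"gap",round(s["finger_gap"],1),"q",np.round(s["q"],2))
for a in sys.argv[1:]:
    t=np.array(eval(a),float);d=M.T@(P+A@t-g);print(a,"tool shift",d.round(1))
E
python3 go.py '[-250,0,190]' '[-250,0,84]'
```

```text
clock 14.77 grasp in press [-347.9  312.3  276.6] tool z in press [-0.076 -0.06  -0.995] tool y [-0.997 -0.006  0.076] F press [-0.   0.3 -0.1] gap 85.1 q [ 0.17 -0.11  0.61  2.01  0.06  1.13 -0.59]
[-250,0,190] tool shift [ 307.6 -102.5   97.5]
[-250,0,84] tool shift [ 301.3 -110.5  203. ]
```

```bash
python3 -m crank '[19.2,-6.4,0,0,19.2,-6.4,0,0,19.2,-6.4,0,0,19.2,-6.4,0,0,19.2,-6.4,0,0,19.2,-6.4,0,0,19.2,-6.4,0,0,19.2,-6.4,0,0]' >/dev/null
python3 -m crank '[19.2,-6.4,12,0,19.2,-6.4,12,0,19.2,-6.4,12,0,19.2,-6.4,12,0,19.2,-6.4,12,0,19.2,-6.4,12,0,19.2,-6.4,12,0,19.2,-6.4,12,0]' 0 >/dev/null
python3 go.py '[-250,0,84]'
python3 - <<'E'
from cell import cams
import cv2
ims=[]
for n in("side","top"):
    p=cams.get_image(n);f=p["frame"][:,:,::-1];c=(f[110:270,160:360] if n=="side" else f[130:260,180:350]);ims.append(cv2.resize(c,(400,400*c.shape[0]//c.shape[1])))
h=max(i.shape[0] for i in ims)
cv2.imwrite("pics/pre.png",cv2.hconcat([cv2.copyMakeBorder(i,0,h-i.shape[0],0,0,cv2.BORDER_CONSTANT) for i in ims]))
for l in("shuttle_grip",):
    print([(d["position"].round(1),d["score"]) for d in cams.place_of(l,p)])
E
```

```text
clock 16.1 grasp in press [-249.4    0.8  190.5] tool z in press [-0.076 -0.059 -0.995] tool y [-0.997 -0.006  0.076] F press [-0.2  0.8  0.7] gap 42.2 q [-0.06  0.3   0.38  1.79 -0.09  0.98 -1.  ]
[-250,0,84] tool shift [ -5.5  -7.5 106.1]
[]
```

View pics/pre.png

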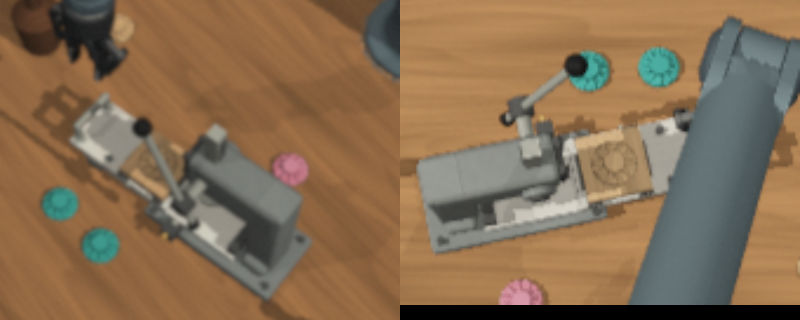

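The gripper hangs over the D-handle in the side crop, at about (100,65) with the handle at (95,112), and the scene is undisturbed. Next I descend and grip.

```bash
python3 -m crank '[-0.7,-1,13.3,0,-0.7,-1,13.3,0,-0.7,-1,13.3,0,-0.7,-1,13.3,0,-0.7,-1,13.3,0,-0.7,-1,13.3,0,-0.7,-1,13.3,0,-0.6,-0.5,13,0]'
python3 -m crank '[0,0,0,0,0,0,0,0,0,0,0,0,0,0,0,0,0,0,0,0,0,0,0,0,0,0,0,0,0,0,0,0]' 1 25
python3 go.py '[-140,0,84]' '[-143,0,84]'
```

```text
clock: 16.92
eef_pos: [582.8, -211.9, 91.3]
orientation: [3.064, -0.06, 0.225]
contact_force: [-1.3, -0.1, -0.1]
finger_gap: 42.7
finger_force: 0.0
clock: 17.58
eef_pos: [583.3, -212.2, 92.3]
orientation: [3.063, -0.061, 0.224]
contact_force: [0.5, 0.6, 1.9]
finger_gap: -0.3
finger_force: 0.0
clock 17.58 grasp in press [-253.5    1.7   86.3] tool z in press [-0.078 -0.061 -0.995] tool y [-0.997 -0.001  0.078] F press [ 0.5 -0.6  1.9] gap -0.3 q [-0.02  0.43  0.35  1.86 -0.15  0.78 -0.96]
[-140,0,84] tool shift [   2.2 -113.3   -6.4]
[-143,0,84] tool shift [   2.2 -110.3   -6.2]
```

Run:
```python
from cell import cams
import cv2,numpy as np
p=cams.get_image("side");f=p["frame"][:,:,::-1].copy()
print([(l,[(d["position"].round(1),round(d["score"],2)) for d in cams.place_of(l,p)]) for l in("shuttle_grip","seat")])
c=cv2.resize(f[120:240,170:330],(800,600),interpolation=cv2.INTER_CUBIC)
for w,col in(((584.6,-208.8,84),(0,0,255)),((560,-104,59),(0,255,0))):
    k=p["R"]@np.array(w)+p["t"];u=(p["K"]@k)[:2]/k[2];print(u);cv2.circle(c,(int((u[0]-170)*5),int((u[1]-120)*5)),5,col,2)
cv2.imwrite("pics/grip1.png",c)
```

```text
Traceback (most recent call last):
AttributeError: 'list' object has no attribute 'round'. Did you mean: 'count'?
```

Run:
```python
from cell import cams
import cv2,numpy as np
p=cams.get_image("side");f=p["frame"][:,:,::-1].copy()
print([(l,[(np.round(d["position"],1),round(d["score"],2)) for d in cams.place_of(l,p)]) for l in("shuttle_grip","seat")])
c=cv2.resize(f[120:240,170:330],(800,600),interpolation=cv2.INTER_CUBIC)
for w,col in(((584.6,-208.8,84),(0,0,255)),((554.3,-72.1,59),(0,255,0))):
    k=p["R"]@np.array(w)+p["t"];u=(p["K"]@k)[:2]/k[2];print(u);cv2.circle(c,(int((u[0]-170)*5),int((u[1]-120)*5)),5,col,2)
cv2.imwrite("pics/grip1.png",c)
```

```text
[('shuttle_grip', [(array([ 585.8, -208.7,   85.3]), 0.84)]), ('seat', [(array([555.4, -70.1,  58.9]), 0.58)])]
[205.70002054 164.68246582]
[238.69108959 191.63317237]
```

View pics/grip1.png

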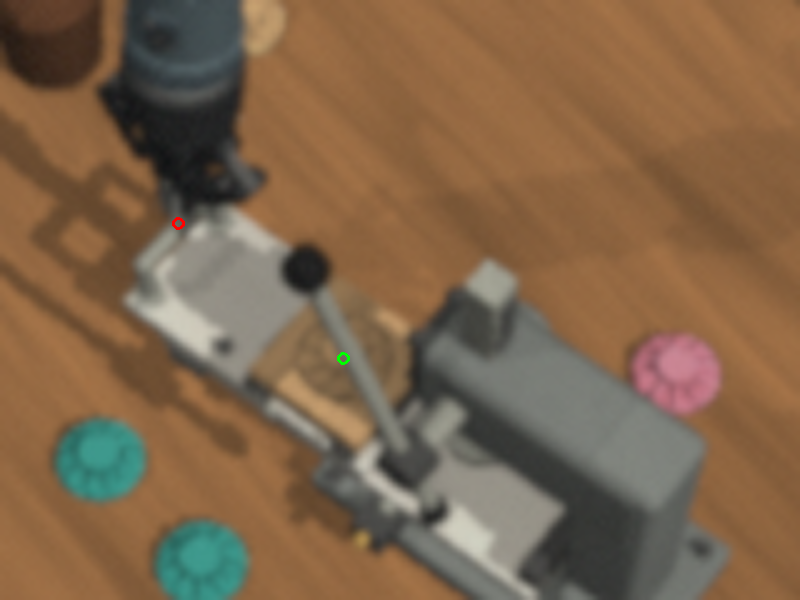

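```bash
cat > crop.py <<'E'
import sys
from cell import arm,cams
import cv2,numpy as np
from scipy.spatial.transform import Rotation as Ro
# crop.py cam x0 y0 w scale out
n,x0,y0,w,sc,out=sys.argv[1],*map(int,sys.argv[2:6]),sys.argv[6]
s=arm.read_state();M=Ro.from_euler("xyz",s["orientation"]).as_matrix();e=np.array(s["eef_pos"])
p=cams.get_image(n);h=w*3//4
c=cv2.resize(p["frame"][y0:y0+h,x0:x0+w,::-1],None,fx=sc,fy=sc,interpolation=cv2.INTER_CUBIC)
for k,col in((25,(0,0,255)),(6,(0,255,0)),(-48,(255,0,0))):
    k=p["R"]@(e+k*M[:,2])+p["t"];u=(p["K"]@k)[:2]/k[2];cv2.circle(c,(int((u[0]+.5-x0)*sc),int((u[1]+.5-y0)*sc)),4,col,1)
cv2.imwrite(out,c)
for l in ("shuttle_grip","lever_knob"):
    print(l,[(np.round(d["position"],1),round(d["score"],2)) for d in cams.place_of(l,p)])
E
python3 crop.py side 180 135 52 15 pics/g2.png
```

```text
shuttle_grip [(array([ 584.9, -209.4,   84.6]), 0.76)]
lever_knob [(array([624.9, -16.6, 325.6]), 0.88)]
```

View pics/g2.png

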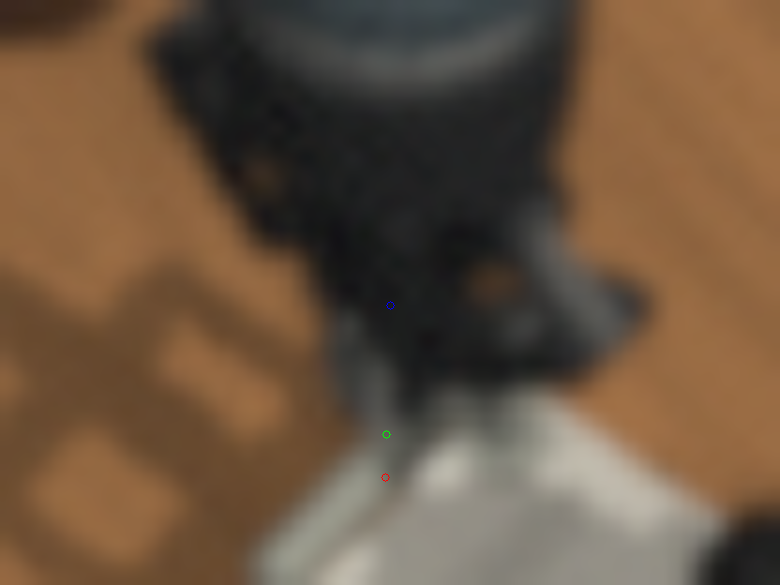

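```bash
python3 -m crank '[0,-3,0,0,0,-3,0,0,0,-3,0,0,0,-3,0,0,0,-3,0,0,0,-3,0,0,0,-3,0,0,0,-3,0,0]'
python3 -m crank '[0,-2,0,0,0,-2,0,0,0,-2,0,0,0,-2,0,0,0,-2,0,0,0,-2,0,0,0,0,0,0,0,0,0,0]'
python3 go.py '[-140,0,84]'; python3 crop.py side 180 135 52 15 pics/g3.png
```

```text
clock: 18.65
eef_pos: [577.8, -188.4, 90.1]
orientation: [3.064, -0.06, 0.224]
contact_force: [-0.4, 0.1, 0.5]
finger_gap: 0.3
finger_force: 0.0
clock: 19.32
eef_pos: [575.2, -176.9, 89.1]
orientation: [3.064, -0.06, 0.225]
contact_force: [-0.6, 0.8, 0.3]
finger_gap: 0.1
finger_force: 0.0
clock 19.32 grasp in press [-217.4    1.9   83.1] tool z in press [-0.077 -0.061 -0.995] tool y [-0.997 -0.002  0.078] F press [0.9 0.4 0.3] gap 0.1 q [-0.08  0.41  0.34  1.91 -0.13  0.76 -1.03]
[-140,0,84] tool shift [  2.5 -77.   -6.7]
shuttle_grip [(array([ 584.8, -212.9,   85.8]), 0.88)]
lever_knob [(array([619.9, -14.1, 328.6]), 0.89)]
```

View pics/g3.png

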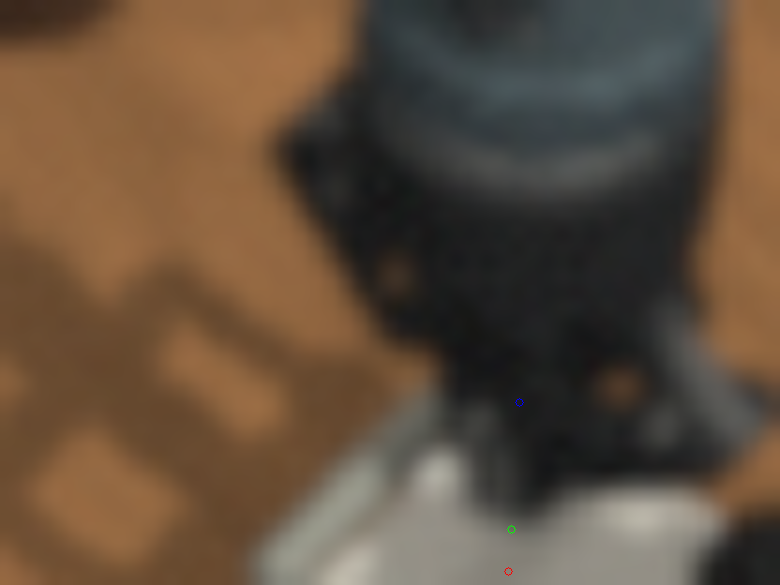

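```bash
python3 -m crank '[0,0,2.3,0,0,0,2.3,0,0,0,2.3,0,0,0,2.3,0,0,0,2.3,0,0,0,2.3,0,0,0,2.3,0,0,0,0,0]'
python3 -m crank '[0,0,1,0,0,0,1,0,0,0,1,0,0,0,1,0,0,0,1,0,0,0,1,0,0,0,0,0,0,0,0,0]'
python3 go.py
```

```text
clock: 20.13
eef_pos: [576.0, -178.0, 72.4]
orientation: [3.064, -0.059, 0.224]
contact_force: [-0.7, 0.4, 0.4]
finger_gap: -0.2
finger_force: 0.0
clock: 20.8
eef_pos: [576.8, -178.5, 67.0]
orientation: [3.064, -0.06, 0.224]
contact_force: [0.6, -0.2, -0.0]
finger_gap: 0.0
finger_force: 0.0
clock 20.8 grasp in press [-219.2    0.7   61.1] tool z in press [-0.077 -0.06  -0.995] tool y [-0.997 -0.001  0.078] F press [-0.3 -0.5 -0. ] gap 0.0 q [-0.07  0.44  0.33  1.91 -0.15  0.72 -1.02]
```

```bash
python3 -m crank '[0,0,1,0,0,0,1,0,0,0,1,0,0,0,1,0,0,0,1,0,0,0,1,0,0,0,1,0,0,0,0,0]' | egrep 'eef|force'
python3 -m crank '[0,0,1,0,0,0,1,0,0,0,1,0,0,0,1,0,0,0,1,0,0,0,1,0,0,0,0,0,0,0,0,0]'| egrep 'eef|force'
```

```text
eef_pos: [577.2, -178.9, 59.9]
contact_force: [0.0, 1.1, -1.0]
finger_force: 0.0
eef_pos: [577.7, -179.3, 54.1]
contact_force: [0.4, -0.5, -0.1]
finger_force: 0.0
```

```bash
python3 -m crank '[0,0,1,0,0,0,1,0,0,0,1,0,0,0,1,0,0,0,1,0,0,0,0,0,0,0,0,0,0,0,0,0]' | egrep 'eef|force'
python3 crop.py side 180 135 52 15 pics/g4.png
```

```text
eef_pos: [578.3, -179.6, 49.2]
contact_force: [-1.3, 0.4, -0.7]
finger_force: 0.0
shuttle_grip [(array([ 583. , -211.6,   86.7]), 0.73)]
lever_knob [(array([619. , -19.9, 326.7]), 0.95), (array([ 543.4, -430.9,    1. ]), 0.75)]
```

View pics/g4.png

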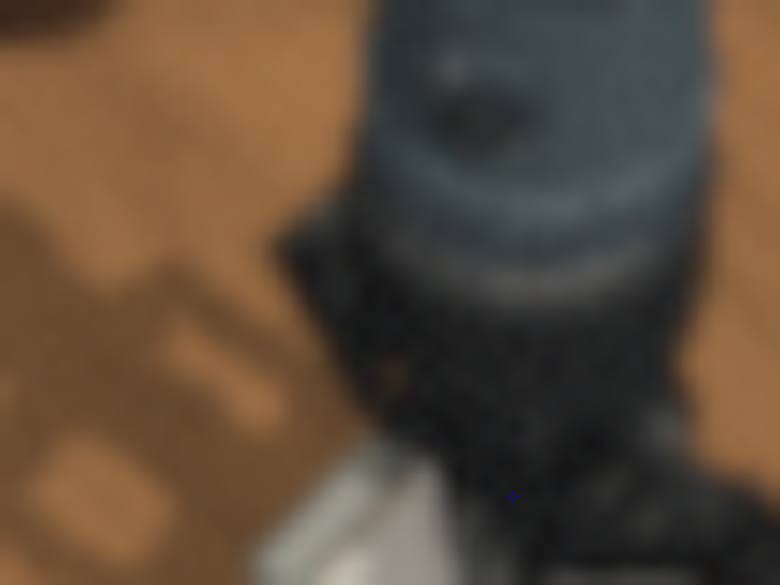

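The crop shows the gripper lower, now just in front of and above the plate. The tip really stands higher than the reported pose implies, so I keep feeling for the plate.

```bash
for i in 1 2; do python3 -m crank '[0,0,0.8,0,0,0,0.8,0,0,0,0.8,0,0,0,0.8,0,0,0,0.8,0,0,0,0,0,0,0,0,0,0,0,0,0]' | egrep 'eef|contact'; done
```

```text
eef_pos: [578.6, -179.9, 45.2]
contact_force: [1.4, -0.2, -0.2]
eef_pos: [578.8, -180.1, 41.2]
contact_force: [0.1, -1.0, -0.2]
```

```bash
python3 -m crank '[0,0,0.8,0,0,0,0.8,0,0,0,0.8,0,0,0,0.8,0,0,0,0.8,0,0,0,0,0,0,0,0,0,0,0,0,0]' | egrep 'eef|contact'
python3 -m crank '[0,0,0.8,0,0,0,0.8,0,0,0,0.8,0,0,0,0,0,0,0,0,0,0,0,0,0,0,0,0,0,0,0,0,0]' | egrep 'eef|contact'; python3 crop.py side 185 150 70 11 pics/g5.png
```

```text
eef_pos: [579.1, -180.4, 37.2]
contact_force: [-0.2, -0.1, 0.2]
eef_pos: [579.3, -180.5, 34.9]
contact_force: [0.3, -0.1, 0.5]
shuttle_grip [(array([ 583.5, -210.5,   86.7]), 0.9)]
lever_knob [(array([621.7, -11.7, 326.3]), 0.58)]
```

View pics/g5.png

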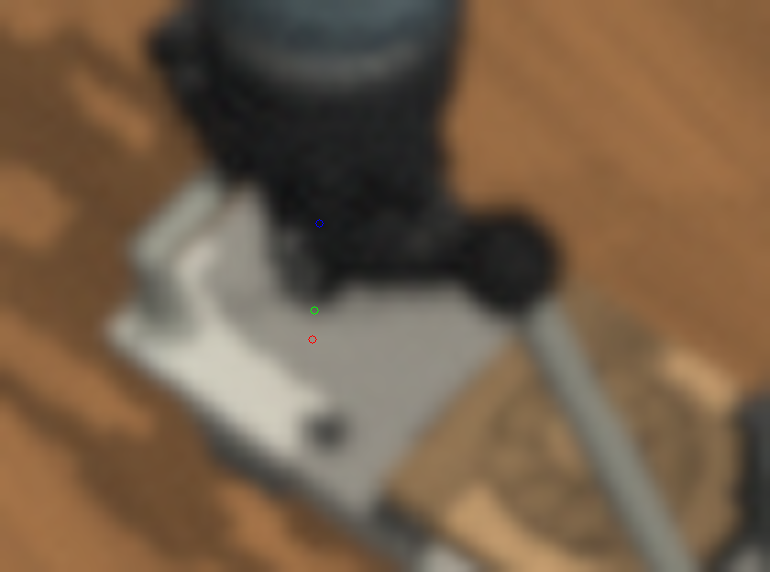

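The closed fingertips, at about (325,300), hang over the plate about 35 px short of the predicted tip. I keep feeling down carefully.

```bash
for i in 1 2; do python3 -m crank '[0,0,0.8,0,0,0,0.8,0,0,0,0.8,0,0,0,0.8,0,0,0,0,0,0,0,0,0,0,0,0,0,0,0,0,0]' | egrep 'eef|contact'; done
```

```text
eef_pos: [579.5, -180.5, 34.2]
contact_force: [-5.7, 2.5, 15.7]
eef_pos: [579.6, -180.6, 33.8]
contact_force: [-13.6, 6.1, 33.6]
```

```bash
sed -i 's/+6\*M/-28.5*M/' go.py; python3 -m crank '[0,0,-4,0,0,0,-9,0,0,0,-9,0,0,0,-9,0,0,0,-9,0,0,0,-9,0,0,0,-9,0,0,0,-9,0]' | egrep 'eef|contact'
python3 go.py '[-251,0,112]' '[-251,0,84]'
```

```text
eef_pos: [574.7, -176.7, 96.0]
contact_force: [0.0, -0.4, -0.3]
clock 27.77 grasp in press [-214.3    4.5  124.4] tool z in press [-0.078 -0.06  -0.995] tool y [-0.997 -0.001  0.078] F press [-0.4  0.1 -0.3] gap 0.2 q [-0.09  0.4   0.35  1.91 -0.13  0.77 -1.03]
[-251,0,112] tool shift [ 3.5 35.6 15.4]
[-251,0,84] tool shift [ 1.8 33.4 43.3]
```

```bash
python3 -m crank '[0.4,7,0,0,0.4,7,0,0,0.4,7,0,0,0.4,7,0,0,0.4,7,0,0,0,0,0,0,0,0,0,0,0,0,0,0]' 0 | egrep 'eef|contact'
python3 -m crank '[0,-0.2,6,0,0,-0.2,6,0,0,-0.2,6,0,0,-0.2,6,0,0,-0.2,6,0,0,-0.2,6,0,0,-0.2,6,0,0,0,0,0]'| egrep 'eef|contact'
python3 go.py '[-251,0,84]'
```

```text
eef_pos: [584.0, -210.3, 97.6]
contact_force: [0.6, 0.3, 0.0]
eef_pos: [586.0, -211.2, 54.3]
contact_force: [0.1, -0.0, 0.4]
clock 29.1 grasp in press [-250.5    0.8   82.7] tool z in press [-0.076 -0.058 -0.995] tool y [-0.997 -0.002  0.077] F press [-0.1 -0.1  0.4] gap 42.8 q [-0.01  0.5   0.33  1.87 -0.17  0.72 -0.95]
[-251,0,84] tool shift [ 0.9  0.6 -1.2]
```

```bash
python3 -m crank '[0,0,0,0,0,0,0,0,0,0,0,0,0,0,0,0,0,0,0,0,0,0,0,0,0,0,0,0,0,0,0,0]' 1 30
python3 go.py '[-141,0,84]'
```

```text
clock: 29.77
eef_pos: [587.1, -210.4, 56.3]
orientation: [3.065, -0.06, 0.225]
contact_force: [-2.5, 4.6, 4.2]
finger_gap: 10.7
finger_force: 29.6
clock 29.77 grasp in press [-250.    -0.4   84.7] tool z in press [-0.076 -0.06  -0.995] tool y [-0.997 -0.002  0.076] F press [5.  1.4 4.2] gap 10.7 q [-0.01  0.49  0.33  1.87 -0.17  0.72 -0.95]
[-141,0,84] tool shift [   0.3 -108.7   -7.6]
```

```bash
python3 -m crank '[0,-2,-0.15,0,0,-4,-0.3,0,0,-6,-0.46,0,0,-7,-0.54,0,0,-7,-0.54,0,0,-7,-0.54,0,0,-7,-0.54,0,0,-7,-0.54,0]' | egrep 'eef|contact|gap'
python3 -m crank '[0,-7,-0.54,0,0,-7,-0.54,0,0,-7,-0.54,0,0,-7,-0.54,0,0,-6,-0.46,0,0,-5,-0.4,0,0,-4,-0.3,0,0,-2,-0.15,0]' | egrep 'eef|contact|gap'; python3 go.py '[-140,0,84]'
```

```text
eef_pos: [576.7, -164.9, 56.4]
contact_force: [1.0, -1.2, 1.2]
finger_gap: 11.0
eef_pos: [566.5, -120.8, 56.3]
contact_force: [-1.1, -1.4, 5.6]
finger_gap: 11.0
clock 31.1 grasp in press [-158.     0.4   84.7] tool z in press [-0.077 -0.06  -0.995] tool y [-0.997 -0.002  0.077] F press [-1.1  1.4  5.6] gap 11.0 q [-0.18  0.42  0.33  1.97 -0.13  0.69 -1.12]
[-140,0,84] tool shift [  0.4 -18.   -0.7]
```

```bash
python3 -m crank '[0,-2,-0.15,0,0,-2,-0.15,0,0,-2,-0.15,0,0,-2,-0.15,0,0,-2,-0.15,0,0,-2,-0.15,0,0,-2,-0.15,0,0,-1.5,-0.1,0]' | egrep 'contact|gap'; python3 go.py
python3 -m crank '[0,-1,-0.08,0,0,-1,-0.08,0,0,-1,-0.08,0,0,0,0,0,0,0,0,0,0,0,0,0,0,0,0,0,0,0,0,0]' | egrep 'contact|gap'; python3 go.py '[-140,0,84]'
```

```text
contact_force: [-0.1, -3.1, 4.7]
finger_gap: 10.7
clock 31.77 grasp in press [-146.1    0.5   84.6] tool z in press [-0.081 -0.062 -0.995] tool y [-0.997  0.001  0.081] F press [-3.   0.8  4.7] gap 10.7 q [-0.2   0.42  0.34  1.99 -0.12  0.68 -1.16]
contact_force: [-1.2, -2.3, 5.3]
finger_gap: 10.6
clock 32.43 grasp in press [-139.9    0.6   84.6] tool z in press [-0.077 -0.06  -0.995] tool y [-0.997 -0.001  0.077] F press [-2.   1.7  5.3] gap 10.6 q [-0.21  0.41  0.33  1.99 -0.12  0.68 -1.16]
[-140,0,84] tool shift [0.5 0.1 0.6]
```

```bash
python3 -m crank '[0,-0.7,0,0,0,-0.7,0,0,0,-0.7,0,0,0,0,0,0,0,0,0,0,0,0,0,0,0,0,0,0,0,0,0,0]' | egrep 'contact|gap'; python3 go.py
python3 - <<'E'
from cell import cams
import numpy as np
for n in("side","top"):
    p=cams.get_image(n)
    for l in("shuttle_grip","seat","lever_knob"): print(n,l,[(np.round(d["position"],1),round(d["score"],2)) for d in cams.place_of(l,p)][:2])
E
```

```text
contact_force: [-0.2, -4.4, 5.1]
finger_gap: 11.1
clock 33.1 grasp in press [-139.8    0.5   84.6] tool z in press [-0.079 -0.061 -0.995] tool y [-0.997 -0.     0.08 ] F press [-4.2  1.2  5.1] gap 11.1 q [-0.21  0.41  0.34  1.99 -0.12  0.68 -1.17]
side shuttle_grip []
side seat [(array([530. ,  38.5,  59.7]), 0.86)]
side lever_knob [(array([620.5, -18.2, 327.7]), 0.79)]
top shuttle_grip []
top seat [(array([525.7,  30.5,  56.5]), 0.64), (array([520.6, 407.8,  -1.4]), 0.46)]
top lever_knob [(array([618.3, -15. , 330.5]), 0.9)]
```

```bash
cat > plan.py <<'E'
from sim import *
from cell import arm
P0=np.array([530.5,35.3,0]);A=Ro.from_euler("z",102.5,degrees=True).as_matrix()
q=np.array(arm.read_state()["q"])
def goto(q,t,turn,n):
    out=[]
    x,M=F(q);g=x-28.5*M[:,2];
    Mf=M@Ro.from_euler("z",turn,degrees=True).as_matrix()
    d=P0+A@np.array(t,float)-g
    if turn: rows=[[0,0,0,turn/n]]*n
    else: rows=[[*((M.T@d)/n).round(2),0]]*n
    q2=run(q,rows,n=2,lam=.01);X,N=F(q2)
    print(rows[0],n,q2.round(2),"press",(A.T@(X-28.5*N[:,2]-P0)).round(1),"tz",(A.T@N[:,2]).round(3));return q2
if __name__=="__main__":
    q=goto(q,[-145,0,130],0,8)
    q=goto(q,[-210,-40,230],0,8)
    q=goto(q,[-210,-75,327],0,8)
    q=goto(q,0*P0,-90,16)
    q=goto(q,[-210,-75.5,327],0,8)
    q=goto(q,[-70,-75.5,327],0,16)
    for th in(.3,.6,.9,1.14):
        e=np.radians(65)-th;q=goto(q,[-165*np.cos(e),-75.5,178+165*np.sin(e)],0,8)
E
python3 plan.py
```

```text
[np.float64(1.32), np.float64(0.45), np.float64(-5.1), 0] 8 [-0.23  0.36  0.36  1.96 -0.09  0.77 -1.19] press [-145.   -0.  130.] tz [-0.079 -0.061 -0.995]
[np.float64(5.71), np.float64(9.09), np.float64(-11.48), 0] 8 [-0.16  0.35  0.39  1.73 -0.1   1.   -1.1 ] press [-210.  -40.  230.] tz [-0.079 -0.061 -0.995]
[np.float64(5.11), np.float64(0.96), np.float64(-11.8), 0] 8 [-0.17  0.33  0.39  1.55 -0.08  1.2  -1.13] press [-210.  -75.  327.] tz [-0.079 -0.061 -0.995]
[0, 0, 0, -5.625] 16 [-0.    0.31  0.18  1.55 -0.01  1.2   0.39] press [-210.  -75.  327.] tz [-0.079 -0.061 -0.995]
[np.float64(-0.0), np.float64(0.07), np.float64(0.01), 0] 8 [-0.    0.31  0.18  1.55 -0.01  1.2   0.39] press [-210.   -75.5  327. ] tz [-0.079 -0.061 -0.995]
[np.float64(8.72), np.float64(0.04), np.float64(-0.7), 0] 16 [-0.17  0.21  0.11  1.67  0.05  1.19  0.14] press [-70.  -75.5 327.1] tz [-0.079 -0.061 -0.995]
[np.float64(-4.82), np.float64(-0.23), np.float64(3.74), 0] 8 [-0.12  0.25  0.14  1.67  0.03  1.14  0.22] press [-110.8  -75.5  300.3] tz [-0.079 -0.061 -0.995]
[np.float64(-3.5), np.float64(-0.31), np.float64(5.06), 0] 8 [-0.08  0.31  0.15  1.69  0.02  1.07  0.27] press [-142.   -75.5  262. ] tz [-0.079 -0.061 -0.995]
[np.float64(-1.85), np.float64(-0.36), np.float64(5.87), 0] 8 [-0.05  0.36  0.15  1.71  0.    0.99  0.3 ] press [-160.5  -75.5  216.3] tz [-0.079 -0.061 -0.995]
[np.float64(-0.18), np.float64(-0.3), np.float64(4.92), 0] 8 [-0.04  0.41  0.15  1.73 -0.    0.92  0.31] press [-165.   -75.5  177.1] tz [-0.079 -0.061 -0.995]
```

```bash
python3 -m crank '[0,0,0,0,0,0,0,0,0,0,0,0,0,0,0,0,0,0,0,0,0,0,0,0,0,0,0,0,0,0,0,0]' 0 | egrep 'eef|contact|gap'
python3 -m crank '[0,0,-3,0,0,0,-6,0,0,0,-7,0,0,0,-7,0,0,0,-7,0,0,0,-7,0,0,0,-7,0,0,0,-7,0]' | egrep 'eef|contact|gap'
python3 -m crank '[5.5,9,-11,0,5.5,9,-11,0,5.5,9,-11,0,5.5,9,-11,0,5.5,9,-11,0,5.5,9,-11,0,5.5,9,-11,0,5.5,9,-11,0]' | egrep 'eef|contact'
python3 -m crank '[5,1,-12,-3,5,1,-12,-3,5,1,-12,-3,5,1,-12,-3,5,1,-12,-3,5,1,-12,-3,5,1,-12,-3,5,1,-12,-3]' -1 | egrep 'eef|contact'
python3 -m crank '[0,0,0,-6.5,0,0,0,-6.5,0,0,0,-6.5,0,0,0,-6.5,0,0,0,-6.5,0,0,0,-6.5,0,0,0,-6.5,0,0,0,-6.5]' -1 | egrep 'eef|contact|gap'
python3 go.py '[-210,-75.5,327]'
python3 - <<'E'
from cell import cams
import numpy as np
for n in("side","top"):
    p=cams.get_image(n)
    for l in("shuttle_grip","seat","lever_knob"): print(n,l,[(np.round(d["position"],1),round(d["score"],2)) for d in cams.place_of(l,p)][:2])
E
```

```text
eef_pos: [562.1, -101.4, 55.8]
contact_force: [-0.0, 0.4, -0.2]
finger_gap: 42.7
eef_pos: [558.3, -98.3, 107.5]
contact_force: [-0.3, 0.4, -0.2]
finger_gap: 42.8
eef_pos: [610.1, -153.4, 203.4]
contact_force: [0.4, -0.4, 0.3]
eef_pos: [642.1, -138.7, 301.4]
contact_force: [0.3, 0.5, 0.5]
eef_pos: [641.9, -138.7, 300.7]
contact_force: [0.2, 0.0, -0.4]
finger_gap: 85.4
clock 36.83 grasp in press [-191.8  -69.4  329.1] tool z in press [-0.078 -0.06  -0.995] tool y [-0.23  -0.97   0.077] F press [-0.  -0.2 -0.4] gap 85.4 q [-0.04  0.29  0.21  1.57 -0.01  1.21  0.14]
[-210,-75.5,327] tool shift [-16.1  10.    3.8]
side shuttle_grip [(array([ 561.5, -102.3,   85.9]), 0.74)]
side seat [(array([529. ,  38.1,  63.5]), 0.81)]
side lever_knob []
top shuttle_grip [(array([563.5, -99.7,  83.3]), 0.65), (array([526.1,  32.5,  58.3]), 0.36)]
top seat [(array([528.7,  28.2,  57.5]), 0.72)]
top lever_knob []
```

```bash
python3 -m crank '[0,0,0,-6.6,0,0,0,-6.6,0,0,0,0,0,0,0,0,0,0,0,0,0,0,0,0,0,0,0,0,0,0,0,0]' | egrep 'eef|contact|gap'
python3 go.py '[-70,-75.5,323]'
```

```text
eef_pos: [642.3, -138.6, 300.4]
contact_force: [-0.5, 0.2, 0.4]
finger_gap: 85.6
clock 37.9 grasp in press [-191.8  -69.7  328.7] tool z in press [-0.078 -0.06  -0.995] tool y [-0.009 -0.998  0.061] F press [0.3 0.5 0.4] gap 85.6 q [-0.02  0.29  0.18  1.57  0.    1.21  0.35]
[-70,-75.5,323] tool shift [122.    4.4  -3.4]
```

```bash
python3 -m crank '[10,1,0,0,10,1,0,0,10,1,0,0,10,1,0,0,10,0.5,0,0,10,0,-1,0,10,0,0,0,10,0,0,0]' | egrep 'eef|contact'
python3 -m crank '[10,0,-1,0,10,0,-1,0,10,0,0,0,8,0,0,0,4,0,0,0,0,0,0,0,0,0,0,0,0,0,0,0]' | egrep 'eef|contact'
python3 go.py '[-70,-75.5,323]'; python3 crop.py top 220 120 80 10 pics/k1.png
```

```text
eef_pos: [630.1, -58.3, 295.6]
contact_force: [-0.3, -0.2, 0.2]
eef_pos: [621.7, -19.5, 294.3]
contact_force: [1.0, 0.3, 0.8]
clock 39.23 grasp in press [-71.  -75.4 322.7] tool z in press [-0.078 -0.06  -0.995] tool y [-0.009 -0.998  0.061] F press [ 0.1 -1.1  0.8] gap 85.5 q [-0.17  0.23  0.11  1.65  0.05  1.19  0.13]
[-70,-75.5,323] tool shift [ 0.9  0.1 -0.4]
shuttle_grip [(array([561.1, -99.7,  88.1]), 0.68)]
lever_knob []
```

View pics/k1.png

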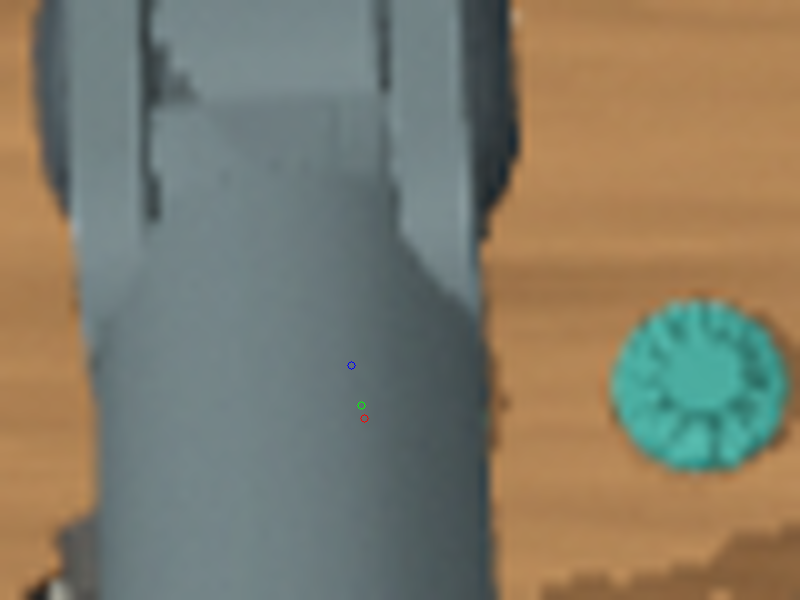

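The top view shows only the forearm covering the knob. I close and let the gap tell.

```bash
python3 -m crank '[0,0,0,0,0,0,0,0,0,0,0,0,0,0,0,0,0,0,0,0,0,0,0,0,0,0,0,0,0,0,0,0]' 1 40 | egrep 'eef|contact|gap|finger'; python3 go.py; python3 plan.py | tail -4
```

```text
eef_pos: [621.2, -18.5, 294.5]
contact_force: [-1.7, -0.5, 2.0]
finger_gap: 26.1
finger_force: 39.2
clock 40.05 grasp in press [-70.  -75.2 322.8] tool z in press [-0.077 -0.06  -0.995] tool y [-0.008 -0.998  0.06 ] F press [-0.1  1.8  2. ] gap 26.1 q [-0.17  0.23  0.11  1.65  0.05  1.19  0.13]
[np.float64(0.16), np.float64(-4.83), np.float64(3.73), 0] 8 [ 0.06  0.25 -0.07  1.67  0.09  1.15  1.73] press [-110.8  -75.5  300.2] tz [-0.077 -0.06  -0.995]
[np.float64(0.26), np.float64(-3.52), np.float64(5.05), 0] 8 [ 0.09  0.3  -0.05  1.69  0.09  1.08  1.78] press [-142.   -75.5  262.1] tz [-0.077 -0.06  -0.995]
[np.float64(0.33), np.float64(-1.86), np.float64(5.87), 0] 8 [ 0.11  0.36 -0.04  1.71  0.09  1.    1.8 ] press [-160.5  -75.5  216.3] tz [-0.077 -0.06  -0.995]
[np.float64(0.29), np.float64(-0.19), np.float64(4.92), 0] 8 [ 0.12  0.41 -0.04  1.73  0.09  0.93  1.8 ] press [-165.   -75.5  177.1] tz [-0.077 -0.06  -0.995]
```

```bash
python3 -m crank '[-5.35,-0.2,3.1,0,-5.3,-0.2,3.2,0,-5.1,-0.2,3.5,0,-5,-0.2,3.6,0,-4.8,-0.2,3.9,0,-4.7,-0.3,4,0,-4.5,-0.3,4.25,0,-4.4,-0.3,4.35,0]' | egrep 'contact|gap|finger'
python3 go.py
python3 -m crank '[-4.2,-0.3,4.5,0,-4.1,-0.3,4.65,0,-3.85,-0.3,4.8,0,-3.75,-0.3,4.95,0,-3.45,-0.3,5.1,0,-3.35,-0.3,5.2,0,-3.05,-0.3,5.35,0,-2.95,-0.3,5.45,0]'| egrep 'contact|gap|finger'; python3 go.py '[-142,-75.5,257.3]' '[-160.5,-75.5,211.6]' '[-165,-75.5,172.4]'
```

```text
contact_force: [-0.9, 1.2, 2.5]
finger_gap: 25.6
finger_force: 39.7
clock 40.72 grasp in press [-111.6  -75.5  295.4] tool z in press [-0.077 -0.062 -0.995] tool y [-0.008 -0.998  0.063] F press [1.4 0.6 2.5] gap 25.6 q [-0.11  0.27  0.13  1.66  0.03  1.14  0.21]
contact_force: [3.4, 2.0, 2.9]
finger_gap: 25.4
finger_force: 40.4
clock 41.38 grasp in press [-143.3  -75.8  258.1] tool z in press [-0.078 -0.063 -0.995] tool y [-0.007 -0.998  0.064] F press [ 1.2 -3.8  2.9] gap 25.4 q [-0.07  0.31  0.14  1.68  0.01  1.07  0.26]
[-142,-75.5,257.3] tool shift [ 1.4 -0.3  0.7]
[-160.5,-75.5,211.6] tool shift [-13.6  -3.1  47.6]
[-165,-75.5,172.4] tool shift [-15.   -5.6  87. ]
```

```bash
python3 -m crank '[-2.4,-0.3,5.8,0,-2.2,-0.3,5.8,0,-2,-0.3,5.9,0,-1.8,-0.3,5.9,0,-1.6,-0.3,6,0,-1.4,-0.3,6,0,-1.2,-0.3,6.1,0,-1,-0.3,6.1,0]' | egrep 'contact|gap|finger'
python3 go.py '[-163.9,-75.5,192]' '[-165,-75.5,172.4]'
```

```text
contact_force: [4.4, -1.1, 5.4]
finger_gap: 25.6
finger_force: 41.4
clock 42.05 grasp in press [-161.8  -76.   212.2] tool z in press [-0.08  -0.064 -0.995] tool y [-0.008 -0.998  0.064] F press [-2.  -4.1  5.4] gap 25.6 q [-0.05  0.37  0.15  1.71  0.    0.98  0.3 ]
[-163.9,-75.5,192] tool shift [-0.5 -1.8 20.2]
[-165,-75.5,172.4] tool shift [-0.  -3.  39.8]
```

```bash
python3 -m crank '[-0.2,-0.3,4.8,0,-0.2,-0.3,4.8,0,-0.1,-0.3,4.8,0,0,-0.3,4.8,0,0.1,-0.3,4.8,0,0.1,-0.3,4.8,0,0.2,-0.3,4.8,0,0.2,-0.3,4.8,0]' | egrep 'contact|gap|finger'
python3 -m crank '[0,0,0,0,0,0,0,0,0,0,0,0,0,0,0,0,0,0,0,0,0,0,0,0,0,0,0,0,0,0,0,0]' | egrep 'contact|gap|finger'
python3 go.py '[-165,-75.5,172.4]'
python3 - <<'E'
from cell import cams
import numpy as np
for n in("side","top"):
    p=cams.get_image(n)
    for l in("lever_knob","foot_pad","seat","shuttle_grip","rosette","spare_rosette"): print(n,l,[(np.round(d["position"],1).tolist(),round(d["score"],2)) for d in cams.place_of(l,p)][:3])
E
python3 crop.py side 180 120 130 6 pics/end.png
```

```text
contact_force: [5.1, -0.6, 5.2]
finger_gap: 26.0
finger_force: 42.3
contact_force: [4.3, -1.4, 5.5]
finger_gap: 25.9
finger_force: 42.3
clock 43.38 grasp in press [-165.2  -76.2  174.6] tool z in press [-0.081 -0.064 -0.995] tool y [-0.009 -0.998  0.065] F press [-2.3 -3.9  5.5] gap 25.9 q [-0.04  0.41  0.15  1.74 -0.    0.91  0.3 ]
[-165,-75.5,172.4] tool shift [ 0.4 -0.8  2.1]
side lever_knob [([640.6, -110.2, 182.8], 0.65)]
side foot_pad [([534.0, 33.5, 74.7], 0.42)]
side seat [([529.2, 36.7, 61.7], 0.77)]
side shuttle_grip [([562.2, -101.3, 85.9], 0.69)]
side rosette [([368.9, 54.6, -3.3], 0.79), ([708.0, -140.2, -0.2], 0.71), ([524.2, 34.2, 56.9], 0.55)]
side spare_rosette []
top lever_knob []
top foot_pad []
top seat [([528.8, 32.0, 58.0], 0.74)]
top shuttle_grip []
top rosette [([702.7, -34.9, -3.2], 0.7), ([366.8, 52.0, 0.8], 0.64)]
top spare_rosette [([419.4, -362.9, 2.3], 0.68), ([530.4, 30.2, 1.6], 0.39)]
shuttle_grip [(array([ 562.1, -103.8,   81.4]), 0.93)]
lever_knob [(array([ 643.5, -109.8,  184.3]), 0.71)]
```

View pics/end.png

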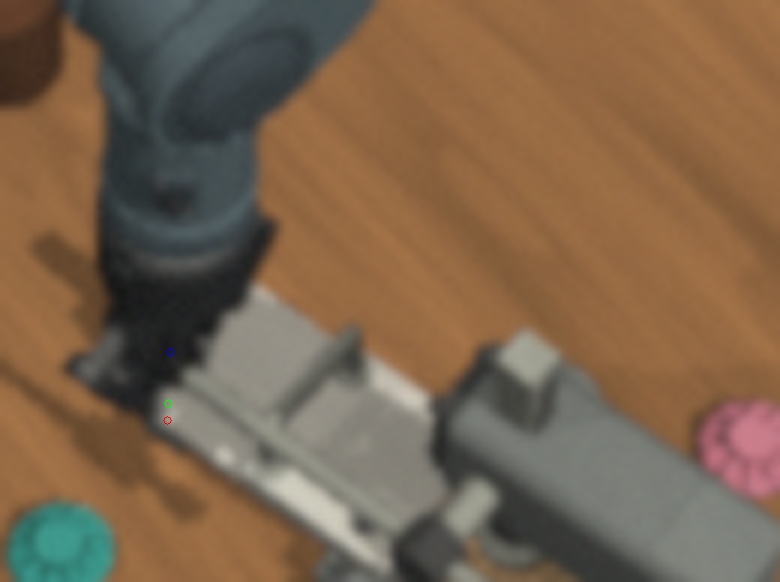

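The side view shows the shuttle in with its handle at (320,370), and the lever level with the gripper holding its knob at (170,390). The measured knob height of about 180 mm puts the lever near 1.11 rad, which means about 4.7 mm of squeeze. I hand it in.

```bash
python3 -c "
from cell import arm
print(arm.sign_off())"
```

```text
the job is handed in; nothing more can be done
None
```

I handed the job in with the shuttle pushed home against its stop and the gripper still holding the lever level (about 1.11 rad); I put the foot at roughly 4.7 mm squeezed, inferred from the lever angle rather than measured directly, and no verdict came back.

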